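# Shut the covered gas cock in the lab bench's service box

## Robot

A 6-joint arm with a two-finger parallel gripper is mounted at the origin on the work surface. World frame = base frame: x ahead of the robot, y to its left, z up, the work surface at z = 0. Lengths are in m, angles in degrees, forces in N, time in s.
With the tool pointing down it reaches from about 0.3 to 0.75 m from the base axis. Payload 8.5 kg.
Tool frame: the origin (TCP) lies at the very end of the fingers, on their centre line; the grasp point (between the pads) lies 19 mm behind it (hold_point_z is the distance from the TCP to the grasp point, in m); z points along the fingers, y is the direction in which the jaws open and shut (so a half turn about z gives the same grasp; the last joint's range is limited). The gripper opens to 85 mm and grips with 20 to 120 N. Pads are 22 mm wide; open, the fingers measure 114 mm over their backs; the gripper's body (76 mm by 85 mm) begins 54 mm behind the grasp point. The pads swing forward as they close: fully open they stand 13 mm farther back than shut.
Start: joints at [63.753, 21.807, 74.336, -0, 83.858, -12.336], TCP at [0.132, 0.534, 0.231] pointing down, gripper open.
Joint ranges: [-178.18, 178.18], [-50.72, 133.34], [12.68, 142.11], [-81.47, 261.47], [9.98, 163.14], [-165.26, 165.26]. Speed limits (degrees/s): [136.94, 136.94, 180, 180, 180, 180].

## Interface

Orientations are given as a 3x3 rotation matrix whose columns are the frame's x, y, z axes.
In Python, from rig import observe, get_image, close_job, hold_point_z gives the robot as it stands. The module is installed in compiled form; this text tells all that it offers.
- The arm moves only by the tool jog_arm, never from a script. Its arguments are lists of equal length, an entry for each row: "travel": the shift along the world's x, y, z in m, a list of three; "dr": the turn, a rotation vector about the world's x, y, z in rad, a list of three. In form: {"travel": [[x, y, z], ...], "dr": [[rx, ry, rz], ...]}. A call has 1 to 20 rows; each row shifts and turns the commanded pose from where the row before left it; what a row does not reach is not made up. A row lasts 1/12 s, in which the tool goes at most 41.7 mm and 7.16 degrees, less where a joint would pass 70% of its speed; a pose out of reach is approached as far as the arm can. A call with a gripper value outside its range is refused whole. "jaw" is the finger opening in m, from 0 to 0.0854, set as the call begins (left out, the last holds). The fingers move at their own pace and stop on an object; "newtons" is the grip in N (left out, the last holds). Time passes only in rows, so rows that do not move let the fingers close. It gives the time, the measured TCP pose, the force and the opening at its end, in the units of the state.
- observe(): the state, without advancing time (a new reading comes with each control period).
- get_image(name): name is "scene" or "top"; returns a dict with "color" (480x640x3 uint8, red, green, blue), "fovy" (degrees; the focal length in pixels is half the picture's height over the tangent of half this angle, whatever the lens; pixels are square), "cx", "cy" (the principal point, pixels), "R" (3x3) and "t" (3): a world point X has camera coordinates R X + t. Camera axes: x right, y down, z forward; pixel columns grow to the right and rows downward; lengths in m; the calibration is good to about 2 mm. A picture is of the moment at which its call begins. There is no depth.
- close_job(): hands the job in, once; it reports no verdict.
The state is a dict: "time_s": time; "q": joint angles; "qvel": joint speeds; "joint_efforts": joint torques, N m; "position": TCP position; "tool_rot": TCP orientation; "ft_force": force on the tool from outside, world axes, zero at the start; "wrist_torque": the same for the moment, N m; "grip_width": finger opening in m.
Only numpy, scipy, OpenCV 4.12 (cv2) and the standard library are available. Lean on these libraries where they do the work, as an engineer would, in place of code of your own. Each camera call takes 0.05 s, during which the arm holds its last target.

## Task

The white service box on the dental-lab bench has two bays, and a loose metal cover lies over the one that holds the gas cock, the black lever with a round disc on its end. With the fingertips, push the cover all the way across to the other bay, then push the disc-ended lever a quarter turn clockwise (seen from above) until it is fully shut. Only push: do not lift the cover, and leave the other cock's straight lever and the jar, bowl and pot where they are.

Things in the scene. Friction and masses are not known exactly. Their poses are not given: they have to be found in the camera images.
- box: white box fixed to the bench, 200 (x) x 420 (y) x 70 mm tall; origin at the centre of its underside, x away from the robot, y along it. Two open bays 170 x 190 mm, centred at y = +-100 mm, floor 4 mm up, a 10 mm wall 56 mm tall between them. The cover rests 62 mm up on ledges along the long sides, between lips and end walls (tops at 70 mm); end walls' inner faces at y = +-200 mm stop it
- cover: loose aluminium plate 185 (x) x 180 (y) x 6 mm, 0.45 kg, sliding along the box's y; starts over disc_valve's bay, whichever that is, and can go about 200 mm to the other. Origin at the centre of its underside, axes as the box's. Across its middle stands a rib to push against, 90 (x) x 12 mm (y), top 26 mm above the origin (20 mm above the plate). Pushing takes about 1.5 to 5 N
- disc_valve: the gas cock to be shut, fixed in one of the two bays (either one); origin at the centre of its bay at bench level, axes as the box's. Its lever's upright pivot is at x = +25, y = -25 mm. The pipe below the lever, along x through the pivot, and the valve body reach up to 26 mm height
- disc_lever (a joint): turn of the disc-ended lever about its upright pivot, rad: 0 = open, points along the valve's -x; grows clockwise seen from above; 1.57 = shut at its stop, points along the valve's +y. Starts at 0 to 0.5, stays where it is left, needs about 0.12 N m (2.5 N at 50 mm from the pivot)
- disc_tip (a point): centre of the disc on the gas lever's end: 72 mm from the pivot, 42 mm above the bench. Disc 30 mm across; lever bar 12 mm wide; both 16 mm tall, from 34 to 50 mm above the bench; black plastic; hub 26 mm across
- plain_valve: the other cock, in the other bay, not to be turned; same size and lay-out as disc_valve (origin at its bay's centre, pivot at x = +25, y = -25 mm), but its lever is a straight square-ended bar. It stands uncovered at the start and is under the cover at the end
- plain_tip (a point): point on the straight lever 72 mm from its pivot, 42 mm above the bench (its bar is 12 mm wide, 16 mm tall and ends 85 mm from the pivot); must stay where it is
- jar: small amber glass jar with white cap, 48 mm across, 62 mm tall, standing on the bench on the robot's side of the box; origin at the centre of its underside. Leave alone
- bowl: white ceramic mixing bowl, 84 mm across, 50 mm tall, standing on the bench on the robot's side of the box; origin at the centre of its underside. Leave alone
- pot: squat grey pot with steel lid, 60 mm across, 45 mm tall, standing on the bench on the far side of the box; origin at the centre of its underside. Leave alone

How it is judged:
By the outcome, as a careful person would: the job done as asked, in the order asked, and still so for the second after the job is handed in, with the robot touching nothing.
It also fails if it takes over 58 s, if anything falls off the work surface, if the arm or the gripper's body presses on something with over 40 N, if the wrist force passes 120 N, or if a joint passes its speed limit or range.

## Working session

There is one attempt and no reset: what is moved stays moved. The work goes in short steps, Python scripts to look and compute and a tool call to move; the robot and the scene stay as the last step left them, time stands still between calls to the robot, and variables do not carry over. Pictures are saved under pics/ and viewed, and the job is handed in when it is done.

Besides the shell and the picture viewer there is one more tool, called after ">>>" as name(argument=value, ...) on one line, values as JSON. jog_arm: Moves the arm, as the interface text tells. Its arguments: {"type":"object","properties":{"travel":{"type":"array"},"dr":{"type":"array"},"jaw":{"type":"number"},"newtons":{"type":"number"}},"required":["travel","dr"]}

```bash
mkdir -p pics; python3 - <<'E'
from rig import observe,get_image,hold_point_z
import cv2,numpy as np,pickle
s=observe();print(s,hold_point_z)
for n in("scene","top"):
    d=get_image(n);cv2.imwrite(f"pics/{n}0.png",d["color"][:,:,::-1]);pickle.dump(d,open(f"{n}0.pkl","wb"))
    print(n,d["fovy"],d["cx"],d["cy"],d["R"],d["t"])
E
```

```text
{'time_s': 0.0, 'q': array([ 6.37536470e+01,  2.18412951e+01,  7.43864873e+01, -1.56081209e-03,
        8.38593617e+01, -1.23348021e+01]), 'qvel': array([-0.08276542,  0.02462064, -0.03359547,  0.05327934, -0.03616879,
        0.03868613]), 'joint_efforts': array([-2.65087544e-05, -4.48460126e+01, -2.31278801e+01, -2.40082236e-04,
        4.77790614e-03, -8.34990573e-06]), 'position': array([0.13209238, 0.53358195, 0.23069873]), 'tool_rot': array([[-9.70668640e-01,  2.40420403e-01, -6.48319668e-04],
       [ 2.40421092e-01,  9.70667711e-01, -1.37611943e-03],
       [ 2.98455781e-04, -1.49162570e-03, -9.99998843e-01]]), 'ft_force': array([-0.47239285,  0.27588396, -0.15021743]), 'wrist_torque': array([ 0.03098761, -0.00397937, -0.00034087]), 'grip_width': 0.08521989312967618} 0.0187
scene 47.17714255153014 315.64783385720153 243.05267110492065 [[ 0.9142496   0.40495587 -0.01258647]
 [ 0.34462706 -0.79363155 -0.50137925]
 [-0.21302549  0.45404814 -0.86513607]] [-0.54233407 -0.16036197  0.9175057 ]
top 55.854405372348225 324.94961901802077 242.5732822843512 [[-0.00522867 -0.99998229  0.00284197]
 [-0.99867894  0.00507654 -0.05113322]
 [ 0.05111788 -0.00310558 -0.9986878 ]] [0.00939744 0.58102499 0.70129961]
```

View pics/scene0.png

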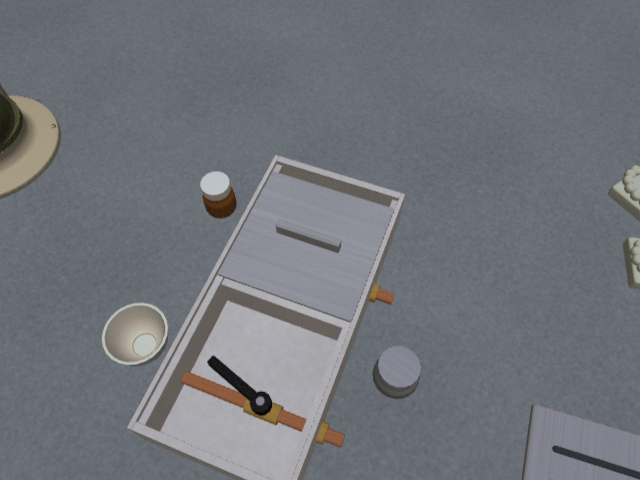

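View pics/top0.png

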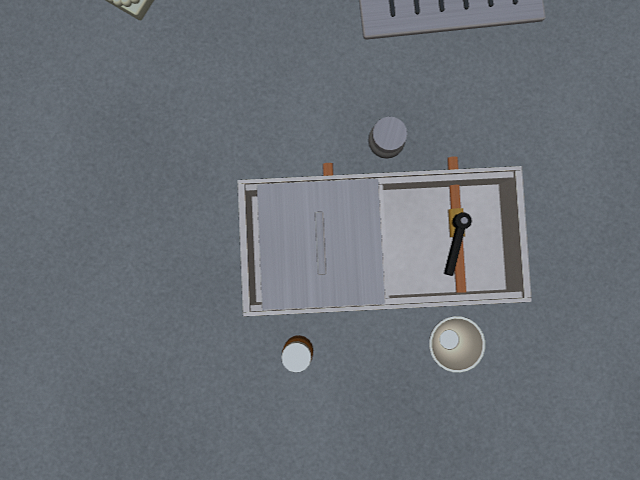

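The top view has the cover over the left (+y) bay, with its rib at about (320,243). The plain lever is open in the right bay, pivot near (462,220). The jar is at (297,355), the bowl at (457,345) and the pot at (389,136). The cover therefore has to go towards -y.

```bash
cat > h.py <<'E'
import numpy as np
def ray(d,uv,z):
    f=240/np.tan(np.radians(d["fovy"]/2));R=np.array(d["R"]);t=np.array(d["t"])
    c=-R.T@t;v=R.T@np.array([(uv[0]-d["cx"])/f,(uv[1]-d["cy"])/f,1.]);return c+v*(z-c[2])/v[2]
def proj(d,X):
    f=240/np.tan(np.radians(d["fovy"]/2));p=np.array(d["R"])@X+d["t"];return np.array([d["cx"]+f*p[0]/p[2],d["cy"]+f*p[1]/p[2]])
E
python3 - <<'E'
from h import *
import pickle,cv2
T=pickle.load(open("top0.pkl","rb"));S=pickle.load(open("scene0.pkl","rb"))
def rep(d,pts,z,l):
    P=np.array([ray(d,p,z)[:2] for p in pts]);print(l,P.round(4).tolist(),P.mean(0).round(4))
    return P
P=rep(T,[(238,181),(521.5,167),(530.5,301),(244.5,316)],.07,"box top")
print([np.linalg.norm(P[i]-P[i-1]) .round(4) for i in range(4)])
for a,b in((0,1),(3,2)): v=P[a]-P[b];print("yaw",np.degrees(np.arctan2(-v[0],v[1])))
for a,b in((0,3),(1,2)): v=P[a]-P[b];print("yaw x",np.degrees(np.arctan2(v[1],v[0])))
rep(S,[(277,157),(404,195)],.07,"scene far corners L/R (y+)")
rep(S,[(134,428)],.07,"scene near corner")
rep(T,[(315.5,211),(322.5,211),(325.5,274),(318.5,275)],.088,"rib top")
rep(T,[(389,133)],.045,"pot");rep(T,[(297,357)],.062,"jar");rep(T,[(457,345)],.05,"bowl");rep(T,[(462,220),(449.5,274)],.05,"plain lever pivot,end")
for d,n in((T,"top"),(S,"scene")):
    im=d["color"][:,:,::-1]
    c=im[150:330,220:540] if n=="top" else im[140:480,120:420]
    cv2.imwrite(f"pics/{n}0c.png",cv2.resize(c,None,fx=2.4 if n=="top" else 1.75,fy=2.4 if n=="top" else 1.75,interpolation=cv2.INTER_CUBIC))
E
```

```text
box top [[0.6695, 0.1338], [0.6883, -0.2838], [0.4918, -0.2915], [0.4724, 0.1235]] [ 0.5805 -0.0795]
[np.float64(0.1973), np.float64(0.418), np.float64(0.1967), np.float64(0.4154)]
yaw 2.584621067577909
yaw 2.66692001606152
yaw x 2.9936132008568883
yaw x 2.240504902988963
scene far corners L/R (y+) [[0.4782, 0.1212], [0.6722, 0.1308]] [0.5752 0.126 ]
scene near corner [[0.4998, -0.2914]] [ 0.4998 -0.2914]
rib top [[0.6224, 0.0199], [0.6224, 0.0099], [0.5328, 0.0061], [0.5314, 0.016]] [0.5773 0.013 ]
pot [[0.7474, -0.0927]] [ 0.7474 -0.0927]
jar [[0.4118, 0.0482]] [0.4118 0.0482]
bowl [[0.4257, -0.1892]] [ 0.4257 -0.1892]
plain lever pivot,end [[0.6123, -0.2005], [0.5311, -0.18]] [ 0.5717 -0.1903]
```

View pics/top0c.png

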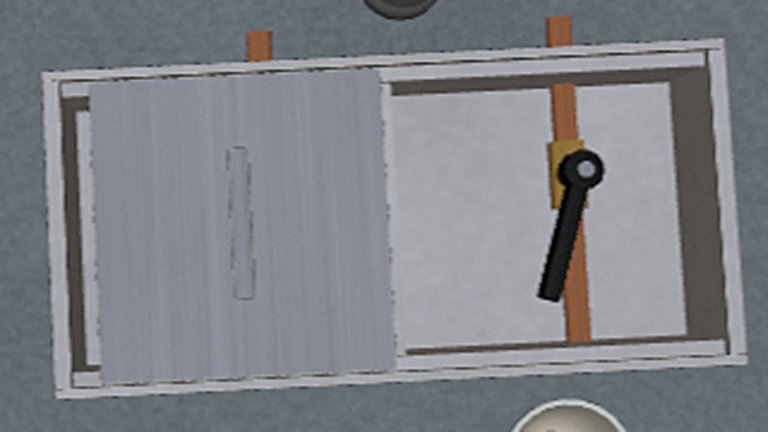

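>>> jog_arm(travel=[[0.0246, -0.0271, -0.003], [0.0246, -0.0271, -0.003], [0.0246, -0.0271, -0.003], [0.0246, -0.0271, -0.003], [0.0246, -0.0271, -0.003], [0.0246, -0.0271, -0.003], [0.0246, -0.0271, -0.003], [0.0246, -0.0271, -0.003], [0.0246, -0.0271, -0.003], [0.0246, -0.0271, -0.003], [0.0246, -0.0271, -0.003], [0.0246, -0.0271, -0.003], [0.0246, -0.0271, -0.003], [0.0246, -0.0271, -0.003], [0.0246, -0.0271, -0.003], [0.0246, -0.0271, -0.003], [0.0246, -0.0271, -0.003], [0.0246, -0.0271, -0.003], [0, 0, 0], [0, 0, 0]], dr=[[0, 0, -0.0713], [0, 0, -0.0713], [0, 0, -0.0713], [0, 0, -0.0713], [0, 0, -0.0713], [0, 0, -0.0713], [0, 0, -0.0713], [0, 0, -0.0713], [0, 0, -0.0713], [0, 0, -0.0713], [0, 0, -0.0713], [0, 0, -0.0713], [0, 0, -0.0713], [0, 0, -0.0713], [0, 0, -0.0713], [0, 0, -0.0713], [0, 0, -0.0713], [0, 0, -0.0713], [0, 0, 0], [0, 0, 0]], jaw=0)

```text
time_s: 1.77
position: [0.5755, 0.0447, 0.1762]
tool_rot: [[-0.042, 0.999, -0.002], [0.999, 0.042, 0.0], [0.0, -0.002, -1.0]]
ft_force: [-0.5, 0.9, 0.1]
grip_width: 0.0006
```

>>> jog_arm(travel=[[0, 0, -0.02], [0, 0, -0.02], [0, 0, -0.02], [0, 0, -0.02], [0, 0, -0.01], [0, 0, -0.01], [0, 0, 0], [0, 0, 0], [0, 0, 0]], dr=[[0, 0, 0], [0, 0, 0], [0, 0, 0], [0, 0, 0], [0, 0, 0], [0, 0, 0], [0, 0, 0], [0, 0, 0], [0, 0, 0]])

```text
time_s: 2.52
position: [0.5755, 0.0462, 0.0784]
tool_rot: [[-0.045, 0.999, 0.002], [0.999, 0.045, -0.0], [-0.0, 0.002, -1.0]]
ft_force: [0.2, 0.4, -0.2]
grip_width: -0.0
```

```bash
python3 - <<'E'
from rig import observe,get_image
import cv2,numpy as np
a=get_image("scene")["color"][130:330,180:440,::-1]
b=get_image("top")["color"][150:330,220:540,::-1]
cv2.imwrite("pics/s1.png",cv2.resize(a,None,fx=2.5,fy=2.5));cv2.imwrite("pics/t1.png",cv2.resize(b,None,fx=2.4,fy=2.4))
s=observe();print(s["position"],s["ft_force"])
E
```

```text
[0.57546781 0.04606269 0.07832218] [ 0.34109293  0.59555933 -0.07781655]
```

View pics/s1.png

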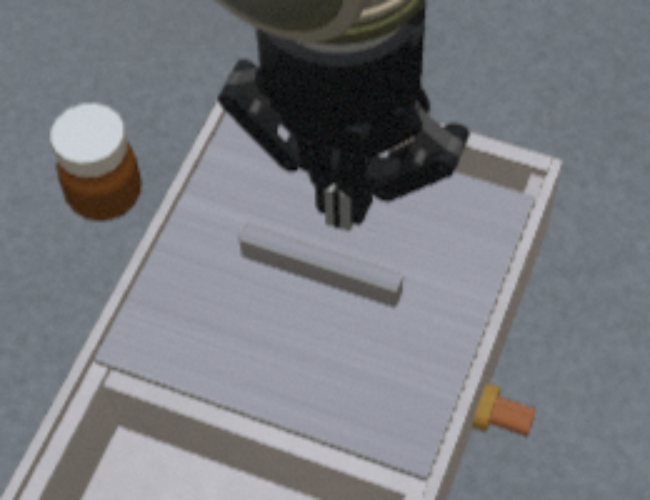

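The fingertips stand centred just behind the rib (scene crop about (340,215), rib about (320,265)) and above the plate. I'll push along the box's -y now.

>>> jog_arm(travel=[[0.0002, -0.005, -0.002], [0.0002, -0.005, 0], [0.0002, -0.005, 0], [0.0004, -0.008, 0], [0.0004, -0.01, 0], [0.0005, -0.01, 0], [0.0005, -0.01, 0], [0.0005, -0.01, 0], [0.0005, -0.01, 0], [0.0005, -0.01, 0], [0.0005, -0.01, 0], [0.0005, -0.01, 0], [0, 0, 0]], dr=[[0, 0, 0], [0, 0, 0], [0, 0, 0], [0, 0, 0], [0, 0, 0], [0, 0, 0], [0, 0, 0], [0, 0, 0], [0, 0, 0], [0, 0, 0], [0, 0, 0], [0, 0, 0], [0, 0, 0]])

```text
time_s: 3.7
position: [0.5802, -0.0594, 0.0753]
tool_rot: [[-0.043, 0.999, 0.0], [0.999, 0.043, -0.001], [-0.001, 0.0, -1.0]]
ft_force: [0.7, 0.2, -0.7]
grip_width: 0.0
```

>>> jog_arm(travel=[[0.0005, -0.01, 0], [0.0005, -0.01, 0], [0.0005, -0.01, 0], [0.0005, -0.01, 0], [0.0005, -0.01, 0], [0.0005, -0.01, 0], [0.0005, -0.01, 0], [0.0005, -0.01, 0], [0.0003, -0.006, 0], [0.0002, -0.005, 0]], dr=[[0, 0, 0], [0, 0, 0], [0, 0, 0], [0, 0, 0], [0, 0, 0], [0, 0, 0], [0, 0, 0], [0, 0, 0], [0, 0, 0], [0, 0, 0]])

```text
time_s: 4.53
position: [0.5844, -0.1489, 0.0752]
tool_rot: [[-0.044, 0.999, -0.0], [0.999, 0.044, 0.0], [0.0, -0.0, -1.0]]
ft_force: [0.1, 3.4, -0.2]
grip_width: 0.0005
```

```bash
python3 - <<'E'
from rig import observe,get_image
import cv2,numpy as np
a=get_image("scene")["color"][:,:,::-1]
b=get_image("top")["color"][:,:,::-1]
cv2.imwrite("pics/s2.png",a);cv2.imwrite("pics/t2.png",b)
s=observe();print(s["position"],s["ft_force"])
E
```

```text
[ 0.5845561  -0.1491154   0.07534914] [ 0.53712671 -0.70837343  0.75205368]
```

View pics/s2.png

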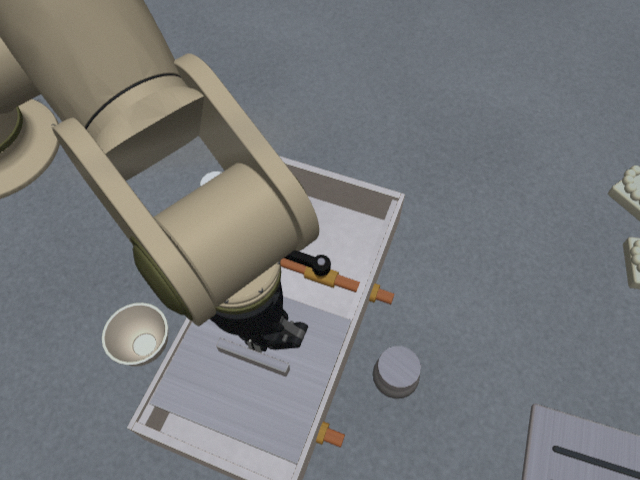

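The cover is most of the way across, with the rib at about (253,356) and a gap left at the near end. I'll finish slowly until it meets the end wall.

>>> jog_arm(travel=[[0.0002, -0.005, 0], [0.0002, -0.005, 0], [0.0002, -0.004, 0], [0.0001, -0.002, 0], [0.0001, -0.002, 0], [0.0001, -0.002, 0]], dr=[[0, 0, 0], [0, 0, 0], [0, 0, 0], [0, 0, 0], [0, 0, 0], [0, 0, 0]])

```text
time_s: 5.13
position: [0.5853, -0.1679, 0.0754]
tool_rot: [[-0.045, 0.999, -0.0], [0.999, 0.045, 0.0], [0.0, -0.0, -1.0]]
ft_force: [-1.1, 4.1, 0.7]
grip_width: -0.0
```

>>> jog_arm(travel=[[0.0001, -0.0015, 0], [0.0001, -0.0015, 0]], dr=[[0, 0, 0], [0, 0, 0]])

```text
time_s: 5.3
position: [0.5855, -0.1709, 0.0754]
tool_rot: [[-0.045, 0.999, -0.0], [0.999, 0.045, 0.0], [0.0, -0.0, -1.0]]
ft_force: [0.0, 4.7, 1.4]
grip_width: -0.0001
```

>>> jog_arm(travel=[[0.0001, -0.001, 0], [0.0001, -0.001, 0]], dr=[[0, 0, 0], [0, 0, 0]])

```text
time_s: 5.47
position: [0.5858, -0.1725, 0.0754]
tool_rot: [[-0.045, 0.999, 0.0], [0.999, 0.045, 0.001], [0.001, 0.0, -1.0]]
ft_force: [-0.4, 9.6, 2.9]
grip_width: 0.0
```

>>> jog_arm(travel=[[0.0001, -0.001, 0], [0, 0, 0]], dr=[[0, 0, 0], [0, 0, 0]])

```text
time_s: 5.63
position: [0.5862, -0.1729, 0.0754]
tool_rot: [[-0.045, 0.999, 0.001], [0.999, 0.045, 0.002], [0.002, 0.001, -1.0]]
ft_force: [2.6, 9.0, 1.8]
grip_width: 0.0003
```

>>> jog_arm(travel=[[0, 0.008, 0], [0, 0.008, 0], [0, 0, 0.02], [0, 0, 0.03], [0, 0, 0.03], [0, 0, 0.03], [-0.02, -0.035, 0], [-0.02, -0.035, 0], [-0.02, -0.035, 0], [-0.02, -0.035, 0], [-0.02, -0.035, 0], [-0.02, -0.035, 0], [0, 0, 0], [0, 0, 0]], dr=[[0, 0, 0], [0, 0, 0], [0, 0, 0], [0, 0, 0], [0, 0, 0], [0, 0, 0], [0, 0, 0], [0, 0, 0], [0, 0, 0], [0, 0, 0], [0, 0, 0], [0, 0, 0], [0, 0, 0], [0, 0, 0]])

```text
time_s: 6.8
position: [0.4647, -0.3696, 0.1851]
tool_rot: [[-0.041, 0.999, -0.0], [0.999, 0.041, -0.001], [-0.001, -0.0, -1.0]]
ft_force: [-0.4, 0.8, -0.3]
grip_width: -0.0003
```

```bash
python3 - <<'E'
from rig import observe,get_image
import cv2,numpy as np,pickle
for n in("scene","top"):
    d=get_image(n);pickle.dump(d,open(f"{n}3.pkl","wb"));cv2.imwrite(f"pics/{n}3.png",d["color"][:,:,::-1])
s=observe();print(s["position"],s["ft_force"])
E
```

```text
[ 0.46602583 -0.36751596  0.1852948 ] [-0.09142251  0.56450181  0.69054917]
```

View pics/scene3.png

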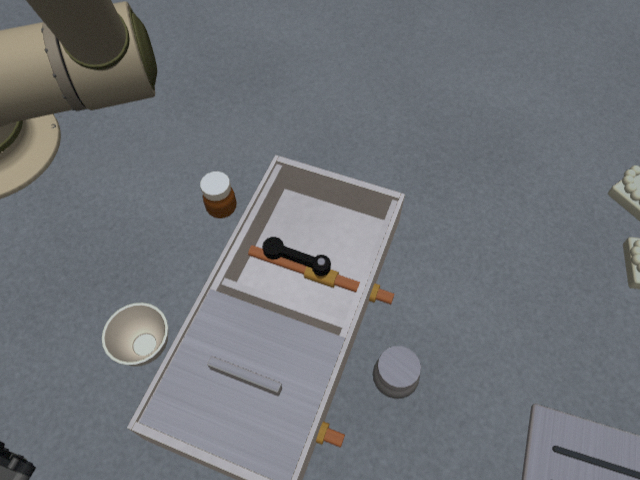

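View pics/top3.png

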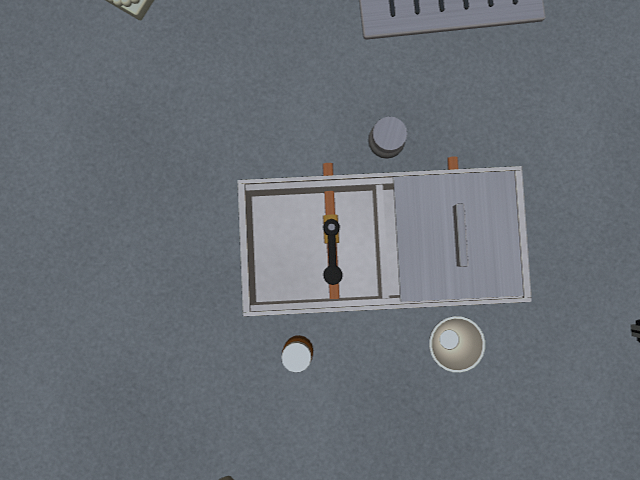

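The cover is against the far end wall. The uncovered disc lever has its pivot at (331,227) and disc at (333,275) in the top view. I'll measure both.

```bash
python3 - <<'E'
from h import *
import pickle,cv2
for n,ax in(("top",(310,355,215,290)),("scene",(255,340,230,285))):
    d=pickle.load(open(n+"3.pkl","rb"));im=d["color"].astype(int)
    m=(im.max(2)<45).astype(np.uint8);x0,x1,y0,y1=ax
    k=np.zeros_like(m);k[y0:y1,x0:x1]=m[y0:y1,x0:x1]
    dt=cv2.distanceTransform(k,cv2.DIST_L2,5)
    ys,xs=np.nonzero(k);print(n,len(xs),xs.min(),xs.max(),ys.min(),ys.max())
    # disc: remove bar by opening
    o=cv2.morphologyEx(k,cv2.MORPH_OPEN,cv2.getStructuringElement(cv2.MORPH_ELLIPSE,(13,13)))
    c,_,st,ce=cv2.connectedComponentsWithStats(o)
    for i in range(1,c): print(st[i],ce[i],ray(d,ce[i],.046).round(4))
T=pickle.load(open("top3.pkl","rb"));S=pickle.load(open("scene3.pkl","rb"))
print("pivot",ray(T,(331.3,227),.052),ray(S,(321,263),.052))
print("proj pivot",proj(T,np.array([.6025,-.004,.05])),proj(S,np.array([.6025,-.004,.05])))
P=np.array([ray(T,p,.088)[:2] for p in((455,204),(464,203.5),(467,266),(458,266.5))]);print("rib",P.mean(0))
E
```

```text
top 641 324 341 219 284
[324 265  18  20 266] [332.5 274.5] [ 0.5312 -0.0046  0.046 ]
scene 943 263 329 237 275
[264 237  22  22 375] [273.83733333 248.05866667] [ 0.5341 -0.0079  0.046 ]
pivot [ 0.60254166 -0.00314544  0.052     ] [ 0.60458051 -0.00625855  0.052     ]
proj pivot [331.84493654 227.13821823] [320.26615125 261.80128089]
rib [ 0.58728143 -0.18693999]
```

>>> jog_arm(travel=[[0.0097, 0.0325, 0], [0.0097, 0.0325, 0], [0.0097, 0.0325, 0], [0.0097, 0.0325, 0], [0.0097, 0.0325, 0], [0.0097, 0.0325, 0], [0.0097, 0.0325, 0], [0.0097, 0.0325, 0], [0.0097, 0.0325, 0], [0.0097, 0.0325, 0], [0, 0, 0], [0, 0, 0], [0, 0, -0.02], [0, 0, -0.02], [0, 0, -0.02], [0, 0, -0.02], [0, 0, -0.02], [0, 0, 0], [0, 0, 0]], dr=[[0, 0, 0], [0, 0, 0], [0, 0, 0], [0, 0, 0], [0, 0, 0], [0, 0, 0], [0, 0, 0], [0, 0, 0], [0, 0, 0], [0, 0, 0], [0, 0, 0], [0, 0, 0], [0, 0, 0], [0, 0, 0], [0, 0, 0], [0, 0, 0], [0, 0, 0], [0, 0, 0], [0, 0, 0]])

```text
time_s: 8.48
position: [0.5625, -0.0431, 0.0852]
tool_rot: [[-0.044, 0.999, -0.001], [0.999, 0.044, 0.0], [0.0, -0.001, -1.0]]
ft_force: [0.6, -0.4, 0.8]
grip_width: 0.0002
```

```bash
python3 - <<'E'
from rig import observe,get_image
import cv2,numpy as np
a=get_image("scene")["color"][130:370,160:440,::-1]
cv2.imwrite("pics/s4.png",cv2.resize(a,None,fx=2.5,fy=2.5))
s=observe();print(s["position"],s["ft_force"],s["q"])
E
```

```text
[ 0.56313742 -0.04321775  0.08619017] [-0.48580372  0.64313628 -0.04262962] [-1.63917221e+01  3.14705762e+01  8.41384004e+01 -1.04096663e-02
  6.43406808e+01 -1.89403178e+01]
```

View pics/s4.png

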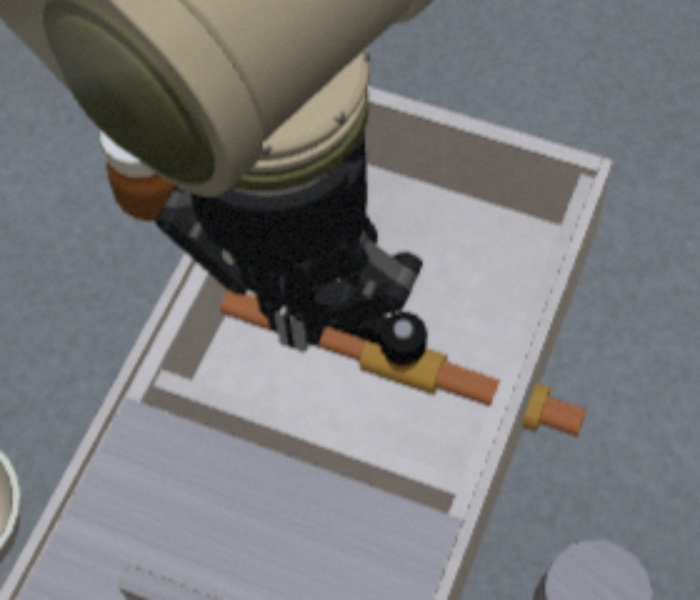

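The closed fingers hang over the open bay beside the lever (tip about (293,330), hub (403,335) in the crop). I'll descend and plan the arc.

>>> jog_arm(travel=[[0, 0, -0.015], [0, 0, -0.015], [0, 0, -0.01], [0, 0, -0.009], [0, 0, 0], [0, 0, 0]], dr=[[0, 0, 0], [0, 0, 0], [0, 0, 0], [0, 0, 0], [0, 0, 0], [0, 0, 0]])

```text
time_s: 9.03
position: [0.5631, -0.043, 0.0367]
tool_rot: [[-0.045, 0.999, 0.0], [0.999, 0.045, -0.0], [-0.0, 0.0, -1.0]]
ft_force: [0.4, -0.6, 0.3]
grip_width: 0.0002
```

```bash
python3 - <<'E'
import numpy as np
from rig import observe
p=observe()["position"];print(p)
P=np.array([.603,-.0045])
def tcp(th,g,r=.041):
    th=np.radians(th);u=np.array([np.cos(th),np.sin(th)]);n=np.array([np.sin(th),-np.cos(th)]);return P+r*u-(.017+g)*n
w=[tcp(182,.0),]+[tcp(t,0) for t in np.arange(177,91,-5)]
w=np.array(w);print(w[0]-p[:2]);print(np.diff(w,axis=0).round(4).tolist());print(w[-1])
E
```

```text
[ 0.5630722  -0.04301929  0.03674103]
[-0.00045393  0.02009876]
[[-0.0015, 0.0036], [-0.0011, 0.0037], [-0.0008, 0.0038], [-0.0005, 0.0038], [-0.0001, 0.0039], [0.0002, 0.0039], [0.0005, 0.0038], [0.0009, 0.0038], [0.0012, 0.0037], [0.0015, 0.0036], [0.0018, 0.0034], [0.0021, 0.0032], [0.0024, 0.0031], [0.0026, 0.0028], [0.0029, 0.0026], [0.0031, 0.0023], [0.0033, 0.0021], [0.0034, 0.0018]]
[0.58457948 0.03588173]
```

>>> jog_arm(travel=[[0, 0.005, 0], [0, 0.005, 0], [0, 0.005, 0], [0, 0.005, 0], [-0.0015, 0.0036, 0], [-0.0011, 0.0037, 0], [-0.0008, 0.0038, 0], [-0.0005, 0.0038, 0], [-0.0001, 0.0039, 0], [0.0002, 0.0039, 0], [0.0005, 0.0038, 0], [0.0009, 0.0038, 0], [0.0012, 0.0037, 0], [0, 0, 0]], dr=[[0, 0, 0], [0, 0, 0], [0, 0, 0], [0, 0, 0], [0, 0, -0.0873], [0, 0, -0.0873], [0, 0, -0.0873], [0, 0, -0.0873], [0, 0, -0.0873], [0, 0, -0.0873], [0, 0, -0.0873], [0, 0, -0.0873], [0, 0, -0.0873], [0, 0, 0]])

```text
time_s: 10.2
position: [0.5618, 0.0116, 0.0367]
tool_rot: [[0.677, 0.736, 0.001], [0.736, -0.677, -0.001], [-0.0, 0.001, -1.0]]
ft_force: [0.1, -0.7, 2.1]
grip_width: -0.0002
```

```bash
python3 - <<'E'
from rig import observe,get_image
import cv2,numpy as np
a=get_image("scene")["color"][130:370,160:440,::-1]
cv2.imwrite("pics/s5.png",cv2.resize(a,None,fx=2.5,fy=2.5))
s=observe();print(s["position"],s["ft_force"],s["q"])
E
```

```text
[0.5617033  0.01150409 0.0365587 ] [-0.26996798  0.56237018  0.92535707] [-1.08989200e+01  3.51044387e+01  8.74173844e+01  4.52902869e-04
  5.74532627e+01  3.14362612e+01]
```

View pics/s5.png

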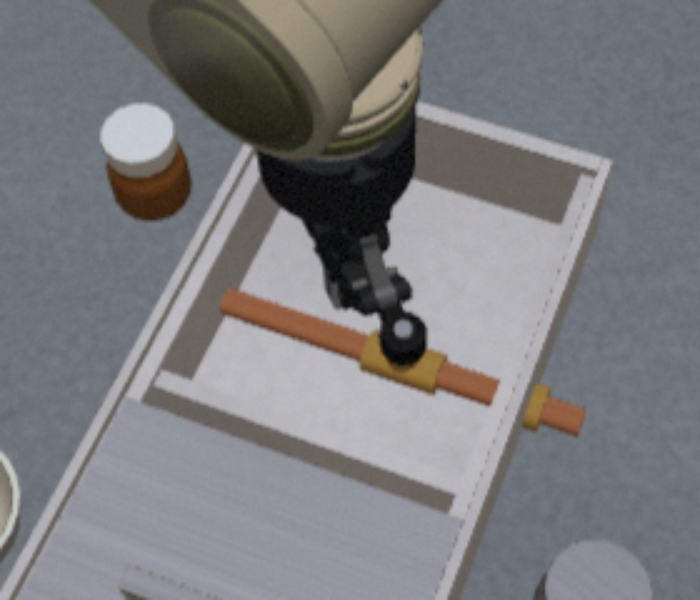

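The lever has turned about halfway; in the crop the bar runs up and left from the hub at (403,335). I'll continue the arc.

>>> jog_arm(travel=[[0.0015, 0.0036, 0], [0.0018, 0.0034, 0], [0.0021, 0.0032, 0], [0.0024, 0.0031, 0], [0.0026, 0.0028, 0], [0.0029, 0.0026, 0], [0.0031, 0.0023, 0], [0.0033, 0.0021, 0]], dr=[[0, 0, -0.0873], [0, 0, -0.0873], [0, 0, -0.0873], [0, 0, -0.0873], [0, 0, -0.0873], [0, 0, -0.0873], [0, 0, -0.0873], [0, 0, -0.0873]])

```text
time_s: 10.92
position: [0.5807, 0.0342, 0.0363]
tool_rot: [[0.992, 0.13, -0.002], [0.13, -0.992, -0.0], [-0.002, -0.0, -1.0]]
ft_force: [-3.1, -1.8, 2.0]
grip_width: 0.0002
```

>>> jog_arm(travel=[[0.0034, 0.0018, 0], [0, 0, 0]], dr=[[0, 0, -0.0873], [0, 0, 0]])

```text
time_s: 11.08
position: [0.5837, 0.0362, 0.0361]
tool_rot: [[0.999, 0.043, -0.003], [0.043, -0.999, -0.0], [-0.003, -0.0, -1.0]]
ft_force: [-3.7, -1.9, 1.9]
grip_width: 0.0001
```

>>> jog_arm(travel=[[0.001, 0, 0], [0.001, 0, 0]], dr=[[0, 0, 0], [0, 0, 0]])

```text
time_s: 11.25
position: [0.5839, 0.0362, 0.036]
tool_rot: [[0.999, 0.048, -0.007], [0.048, -0.999, 0.0], [-0.007, -0.001, -1.0]]
ft_force: [-15.7, -2.4, 9.6]
grip_width: -0.0004
```

It is at the stop: force jumped to about 16 N with no further motion. I'll back off, rise and check.

>>> jog_arm(travel=[[-0.005, 0, 0], [-0.008, 0, 0], [-0.008, 0, 0], [0, 0, 0.02], [0, 0, 0.03], [0, 0, 0.035], [0, 0, 0.035], [0, 0, 0.03], [-0.01, -0.035, 0], [-0.015, -0.035, 0], [-0.015, -0.035, 0], [-0.015, -0.035, 0], [-0.015, -0.035, 0], [-0.015, -0.035, 0], [-0.015, -0.035, 0], [-0.015, -0.035, 0], [-0.015, -0.035, 0], [-0.015, -0.035, 0], [0, 0, 0], [0, 0, 0]], dr=[[0, 0, 0], [0, 0, 0], [0, 0, 0], [0, 0, 0], [0, 0, 0], [0, 0, 0], [0, 0, 0], [0, 0, 0], [0, 0, 0], [0, 0, 0], [0, 0, 0], [0, 0, 0], [0, 0, 0], [0, 0, 0], [0, 0, 0], [0, 0, 0], [0, 0, 0], [0, 0, 0], [0, 0, 0], [0, 0, 0]])

```text
time_s: 12.92
position: [0.4196, -0.3151, 0.186]
tool_rot: [[0.999, 0.042, 0.0], [0.042, -0.999, 0.0], [0.0, -0.0, -1.0]]
ft_force: [-0.2, 1.2, 0.4]
grip_width: -0.0003
```

```bash
python3 - <<'E'
from h import *
from rig import observe,get_image
import cv2,pickle
ims=[]
D={}
for n in("scene","top"):
    d=D[n]=get_image(n);ims.append(cv2.resize(d["color"][:,:,::-1],(640,480))[:, :])
    cv2.imwrite(f"pics/{n}6.png",ims[-1])
    o=pickle.load(open(n+"0.pkl","rb"))["color"].astype(int)
    m=(d["color"].max(2)<45).astype(np.uint8)
    k=cv2.morphologyEx(m,cv2.MORPH_OPEN,cv2.getStructuringElement(cv2.MORPH_ELLIPSE,(13,13)))
    c,_,st,ce=cv2.connectedComponentsWithStats(k)
    for i in range(1,c):
        X=ray(d,ce[i],.046)
        v=X[:2]-np.array([.603,-.0045]);print(n,st[i],ce[i].round(1),X.round(4),"r",np.hypot(*v).round(4),"q deg",182.6-np.degrees(np.arctan2(v[1],v[0]))%360)
T=D["top"]
s=observe();print(s["time_s"],s["position"],s["ft_force"])
E
```

```text
scene [330 213  19  22 331] [339.  223.5] [0.6013 0.0648 0.046 ] r 0.0693 q deg 91.18519905097676
scene [   0  300   21   82 1249] [  9.7 336.6] [ 0.2821 -0.2587  0.046 ] r 0.4094 q deg -35.78755614431108
top [275 220  20  20 283] [284.  229.6] [0.5995 0.0683 0.046 ] r 0.0729 q deg 89.82715718218593
top [ 589  364   51   49 1245] [620.8 380.7] [ 0.3708 -0.4339  0.046 ] r 0.4882 q deg -58.99685641665562
13.0167 [ 0.42063744 -0.31318255  0.18622781] [0.30594403 0.60857822 0.60387308]
```

View pics/top6.png

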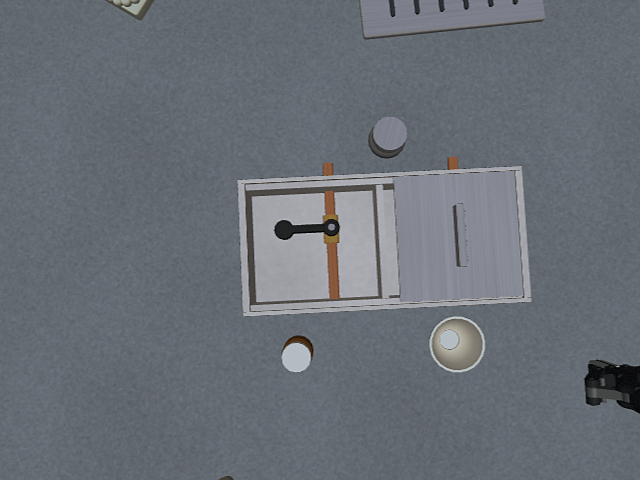

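View pics/scene6.png

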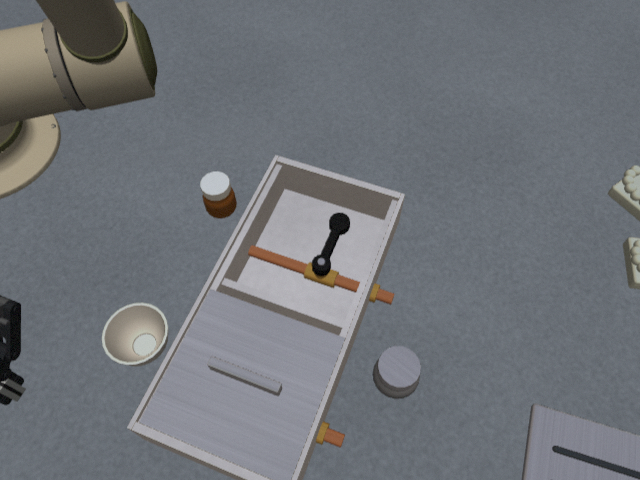

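The lever is at about 90° (disc at (284,230), hub at (331,228) in the top view). The cover lies flat over the other bay, the jar, bowl and pot have not moved, and the robot is clear. I'm handing in.

```bash
python3 -c "
from rig import close_job
print(close_job())"
```

```text
the job is handed in; nothing more can be done
None
```

I pushed the cover by its rib, with closed fingertips, all the way across to the other bay. I then pushed the disc-ended lever a quarter turn clockwise onto its stop, backed the arm clear and handed the job in at about 13 s.

- **Cover:** the push force rose from about 4 N to 9 N when it met the end wall. The last pictures show it lying flat over the straight-lever bay.
- **Disc lever:** at the stop the force jumped to about 16 N and the lever moved no further. With the arm clear, the camera put the lever at 89.8° from the top view and 91.2° from the scene view. The two views also differ by about 4 mm on the disc's position, a little more than the stated 2 mm calibration error.
- **Everything else:** the jar, bowl and pot sit where they did in the first pictures. The straight lever is now hidden under the cover, so I could not check it by camera, but the fingers never went below the cover's level in that bay.
- **Failed checks:** no check failed. `close_job` gave no verdict.

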